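# Lay the inlaid game case on the display board

### The arm

A 6-joint arm with a two-finger parallel gripper is mounted at the origin on the work surface. World frame = base frame: x ahead of the robot, y to its left, z up, the work surface at z = 0. Lengths are in m, angles in degrees, forces in N, time in s.
With the tool pointing down it reaches from about 0.25 to 0.725 m from the base axis. Payload 9.7 kg.
Tool frame: the origin (TCP) lies at the very end of the fingers, on their centre line; the grasp point (between the pads) lies 19 mm behind it; x points along the fingers, z is the direction in which the jaws open and shut, and the axes are right-handed (so a half turn about x gives the same grasp; the last joint's range is limited). The gripper opens to 85 mm and grips with 20 to 120 N. Pads are 22 mm wide; open, the fingers measure 114 mm over their backs; the gripper's body (76 mm by 85 mm) begins 54 mm behind the grasp point. The pads swing forward as they close: fully open they stand 13 mm farther back than shut.
Start: joints at [67.265, 4.979, 10.078, 95.1, 0, 90], TCP at [0.213, 0.507, 0.231] pointing down, gripper open.
Joint ranges: [-179.16, 179.16], [-48.56, 103.87], [-65.8, 70.77], [-126.05, 130.52], [-82.76, 87.17], [-180, 180]. Speed limits (degrees/s): [127.2, 127.2, 147.25, 180, 180, 180].

### API

Orientations are given as [roll, pitch, yaw] about the fixed x, y, z axes, in that order (R = Rz(yaw) Ry(pitch) Rx(roll)).
In Python, from workcell import sensors, vision, job_done gives the robot as it stands.
- The arm moves only by the tool carry_out, never from a script. Its argument "increments" is a list of rows, each a list of 7 numbers: the turn, a rotation vector about the tool's x, y, z in degrees, then the shift along the tool's x, y, z in mm, then the opening in per cent of the stroke, from 0 (shut) to 100 (fully open). A call has 1 to 12 rows; each row shifts and turns the commanded pose from where the row before left it, along the tool's axes as they then stand; what a row does not reach is not made up. A row lasts 1/8 s, in which the tool goes at most 62.5 mm and 10.7 degrees, less where a joint would pass 70% of its speed; a pose out of reach is approached as far as the arm can. A call is refused whole if a number of a shift passes 62.5 or a number of a turn 10.7, either way. A call with a gripper value outside its range is refused whole. The fingers move at their own pace and stop on an object; "squeeze" is the grip in N (left out, the last holds). Time passes only in rows, so rows that do not move let the fingers close. It gives the time, the measured TCP pose, the force and the opening at its end, in the units of the state.
- sensors.get_obs(): the state, without advancing time (a new reading comes with each control period).
- vision.camera(name): name is "scene" or "top"; returns the picture (400x640x3 uint8, red, green, blue); there is no depth.
- vision.calibration(name): a dict with "camera_matrix" (3x3 intrinsics, pixels), "extrinsics" (4x4, takes a point from world to camera coordinates). Camera axes: x right, y up, looking along -z (the intrinsics and any distortion apply to the point x, -y, -z); pixel columns grow to the right and rows downward; lengths in m; the calibration is good to about 2 mm. A picture is of the moment at which its call begins. calibration takes no time and is no camera call.
- job_done(): hands the job in, once; it reports no verdict.
The state is a dict: "time": time; "q": joint angles; "qd": joint speeds; "joint_efforts": joint torques, N m; "ee_pos": TCP position; "tcp_rot": TCP orientation; "wrist_force": force on the tool from outside, world axes, zero at the start; "torque": the same for the moment, N m; "opening": finger opening in m.
Only numpy, scipy, OpenCV 4.12 (cv2) and the standard library are available. Lean on these libraries where they do the work, as an engineer would, in place of code of your own. Each camera call takes 0.05 s, during which the arm holds its last target.

### The job

On the felt display board a folded game case stands on its long edge with its inlaid face towards the robot: push it over so that it lies flat on the felt with its inlaid face up, and push it along until its whole far edge rests flush against the wooden strip at the board's far edge. Only push the case with the fingers, never pick it up, and leave the other things on the counter where they stand. Finish with the hand clear of everything.

Things in the scene. Friction and masses are not known exactly. Their poses are not given: they have to be found in the camera images.
- case: Folded dark wood game case, a closed rigid box 45 x 220 x 120 mm (own x, y, z), 0.45 to 0.9 kg. Its -x face bears the inlay (light frame, three brass and red diamonds). It starts standing 120 mm tall on the felt, inlaid face to the robot, up to 0.3 rad off the board's yaw. Origin: centre of its underside as it stands, z up; once pushed over away from the robot z points ahead and x down.
- case_center (a point): Centre of the case, 60 mm up its z axis. Pushed near the top of the inlaid face with a few newtons, the case tips over its far bottom edge, falls by itself once past about 20 degrees, and lands short of the strip. Lying, it is 45 mm thick and slides on the felt with about 2 to 8 N; squaring it against the strip takes up to about 20 N.
- case_top_left (a point): Middle of the case's thickness at its top edge's +y end (case frame 0, 110, 120 mm). Once the case lies down this is the left end of its far side, 22.5 mm above the felt.
- case_top_right (a point): The same at the -y end (case frame 0, -110, 120 mm).
- board: Display board fixed to the counter, 300 x 360 mm (its x, y), light wood, blue felt 12 mm above the counter. Origin: centre of its underside; x points away from the robot (turned up to 0.25 rad). Along its far (+x) edge runs a wooden strip 18 mm wide, 360 mm long, its top 20 mm above the felt; the strip's face towards the robot lies at board x = +132 mm.
- candlestick: Brass candlestick, 170 mm tall, foot 90 mm across, stands beside the board; bystander. Origin: centre of its underside.
- vase: Reddish copper vase, 145 mm tall, 88 mm across, stands beside the board; bystander. Origin: centre of its underside.
- tin: Cylindrical tin with a green band, 72 mm across, 100 mm tall, beside the board; bystander. Origin: centre of its underside.
- figure: Small turned dark wood figure, 60 mm across, 114 mm tall, beside the board; bystander. Origin: centre of its underside.
- ashtray: Pale glass bowl, 130 mm across, 40 mm tall, on the right of the counter; bystander. Origin: centre of its underside.
- glass: Blue ceramic tea cup without handle, 60 mm across, 85 mm tall, on the left of the counter; bystander. Origin: centre of its underside.

How it is judged (in metres and radians):
On the way:
1. the case has been pushed over and lies flat on the board with its inlaid face up (angle between case's own x axis and vertical above 3.04 rad and height (world z) of case_center below 0.042 m), for 0.2 s.
At the end, for the whole second after the job is handed in: The case lies flat on the felt (within about 4.5 degrees), inlaid face up and at rest; both ends of its far side are within 5 mm of the strip's face and within the strip's length (angle between case's own x axis and vertical above 3.06 rad and height (world z) of case_center below 0.04 m and x of case_top_left in the frame of board between 0.127 and 0.137 m and y of case_top_left in the frame of board between -0.18 and 0.18 m and x of case_top_right in the frame of board between 0.127 and 0.137 m and y of case_top_right in the frame of board between -0.18 and 0.18 m and linear speed of case below 0.01 m/s and angular speed of case below 0.05 rad/s); the robot touches nothing.
It fails at once if the case is lifted off the board (height (world z) of case_center above 0.097 m or (angle between case's own x axis and vertical above 2.9 rad and height (world z) of case_center above 0.065 m) or (angle between case's own x axis and vertical between 1.4 and 1.7 rad and height (world z) of case above 0.029 m and angle between case's own z axis and vertical below 0.3 rad)).
It fails at once if the case is tipped the wrong way, onto its inlaid face (angle between case's own x axis and vertical below 0.9 rad).
It fails at once if a bystander is moved more than 20 mm or tipped (distance of any of candlestick, vase, ashtray, tin, figure, glass from where it was at the start of the episode above 0.02 m or angle between any of candlestick, vase, ashtray, tin, figure, glass's own z axis and vertical above 0.35 rad).
It also fails if it takes over 53 s, if anything falls off the work surface, if the arm or the gripper's body presses on something with over 40 N, if the wrist force passes 120 N, or if a joint passes its speed limit or range.

## Working session

There is one attempt and no reset: what is moved stays moved. The work goes in short steps, Python scripts to look and compute and a tool call to move; the robot and the scene stay as the last step left them, time stands still between calls to the robot, and variables do not carry over. Pictures are saved under pics/ and viewed, and the job is handed in when it is done.

Besides the shell and the picture viewer there is one more tool, called after "Call:" by a JSON object that holds its "op" and its "data", one argument or row to a line. carry_out: Moves the arm, as the interface text tells. Its arguments: {"type":"object","properties":{"increments":{"type":"array"},"squeeze":{"type":"number"}},"required":["increments"]}

```bash
mkdir -p pics; ls; python3 - <<'E'
from workcell import sensors, vision
import cv2
o=sensors.get_obs()
print(o)
for n in("scene","top"):
    cv2.imwrite(f"pics/{n}0.png",vision.camera(n)[:,:,::-1])
    c=vision.calibration(n);print(n,c)
E
```

```text
pics
{'time': 0.0, 'q': array([ 6.72647696e+01,  5.01003304e+00,  1.00338173e+01,  9.50988446e+01,
       -1.31697663e-04,  9.00015314e+01]), 'qd': array([-0.13423401,  0.04858117,  0.03670085,  0.0319665 , -0.00318392,
        0.01791902]), 'joint_efforts': array([ 5.10048358e-04, -5.20389891e+01,  4.64798570e+01,  1.63276959e-02,
        4.00787167e-05,  6.63913127e-06]), 'ee_pos': array([0.21247228, 0.50705365, 0.2305876 ]), 'tcp_rot': array([-179.89794007,   89.9249395 , -112.63470179]), 'wrist_force': array([-0.38926223,  0.91421423,  0.21125823]), 'torque': array([ 0.00481845, -0.01148968,  0.01151141]), 'opening': 0.08566442369268874}
scene {'camera_matrix': array([[424.48315741,   0.        , 319.06289208],
       [  0.        , 424.48315741, 194.09990223],
       [  0.        ,   0.        ,   1.        ]]), 'extrinsics': array([[-0.30087847,  0.95340413, -0.02219704,  0.12775171],
       [-0.55544955, -0.15627554,  0.81673359,  0.2158978 ],
       [ 0.77520832,  0.25806689,  0.57658784, -1.69382166],
       [ 0.        ,  0.        ,  0.        ,  1.        ]])}
top {'camera_matrix': array([[498.76896753,   0.        , 310.38855974],
       [  0.        , 498.76896753, 201.10750015],
       [  0.        ,   0.        ,   1.        ]]), 'extrinsics': array([[ 0.02681019, -0.99960309,  0.00865278,  0.02960789],
       [ 0.99355584,  0.0275996 ,  0.10993201, -0.52960756],
       [-0.1101272 ,  0.00564972,  0.99390144, -1.30952528],
       [ 0.        ,  0.        ,  0.        ,  1.        ]])}
```

View pics/scene0.png

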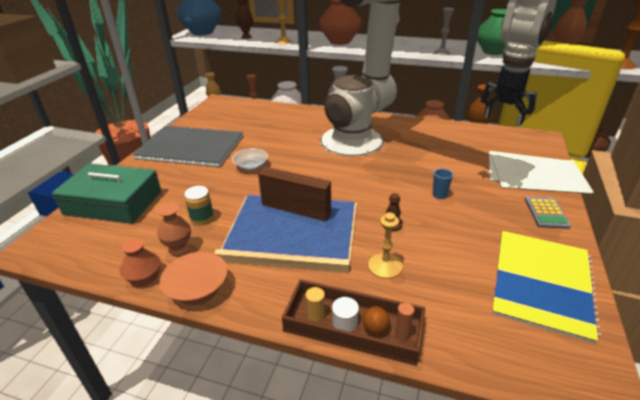

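View pics/top0.png

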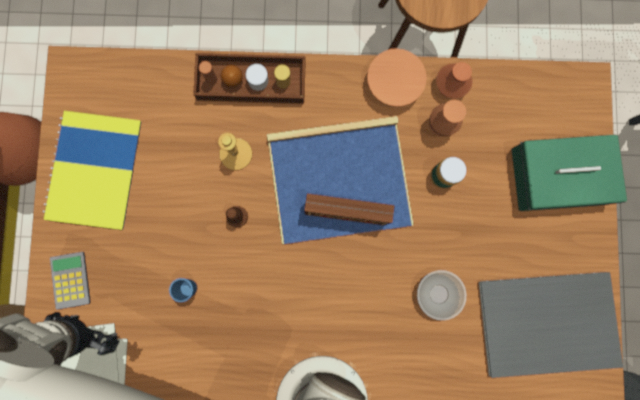

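The scene view looks from the far side: the case stands around (295,195), with the strip nearest the camera. In the top view the case's top edge runs from about (306,200) to (393,215), the strip from about (270,137) to (397,122), and the board's near corners are about (284,243) and (411,225). I'll zoom in to refine these.

```bash
cat > h.py <<'E'
import numpy as np,cv2
from workcell import sensors, vision
def cam(n):
    c=vision.calibration(n);return np.array(c["camera_matrix"]),np.array(c["extrinsics"])
def ray(n,u,v,z):
    K,E=cam(n);d=np.array([(u-K[0,2])/K[0,0],-(v-K[1,2])/K[1,1],-1.])
    R=E[:3,:3];o=-R.T@E[:3,3];w=R.T@d
    return o+w*(z-o[2])/w[2]
def proj(n,p):
    K,E=cam(n);c=E[:3,:3]@np.array(p)+E[:3,3]
    return np.array([K[0,0]*c[0]/-c[2]+K[0,2],K[1,1]*-c[1]/-c[2]+K[1,2]])
E
python3 - <<'E'
import cv2
im=cv2.imread("pics/top0.png")[105:255,255:425]
cv2.imwrite("pics/topz.png",cv2.resize(im,None,fx=4,fy=4,interpolation=cv2.INTER_CUBIC)[:600])
im=cv2.imread("pics/scene0.png")[160:280,210:410]
cv2.imwrite("pics/scz.png",cv2.resize(im,None,fx=4,fy=4,interpolation=cv2.INTER_CUBIC))
E
```

```text
(no output)
```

View pics/topz.png

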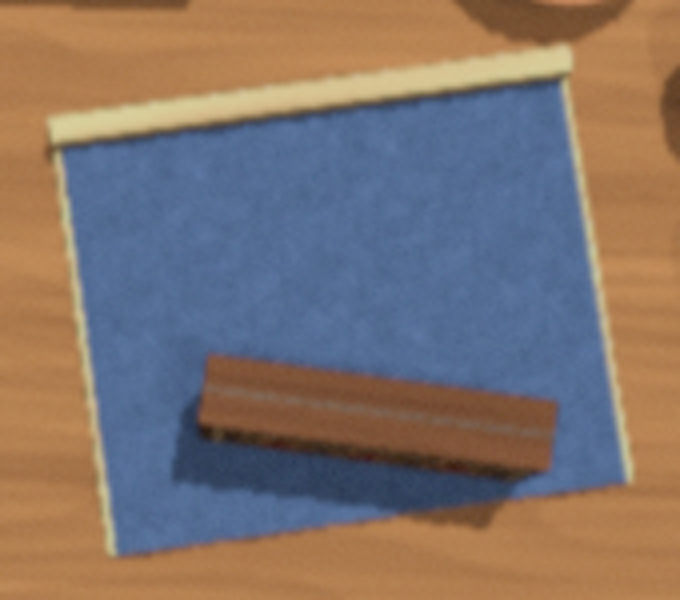

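View pics/scz.png

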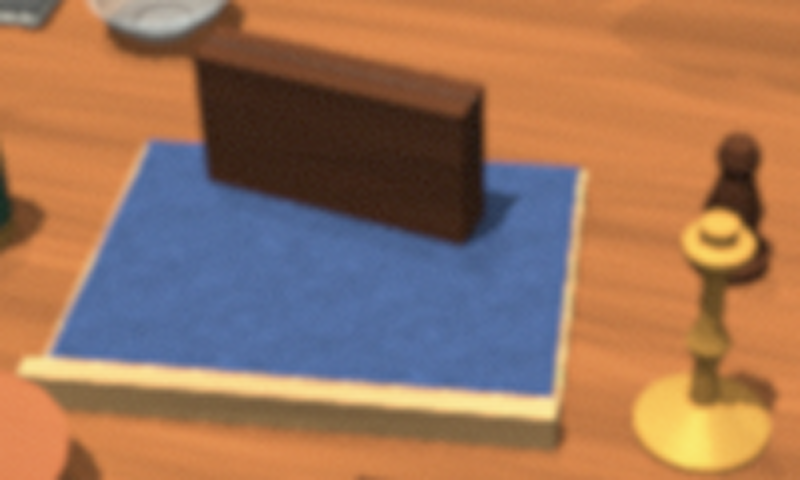

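```bash
python3 - <<'E'
from h import *
def t(x,y,z): return ray("top",255+x/4-.375,105+y/4-.375,z)[:2]
def s(x,y,z): return ray("scene",210+x/4-.375,160+y/4-.375,z)[:2]
S=[t(48,120,.032),t(570,45,.032),t(572,72,.032),t(52,147,.032)]
N=[t(116,554,.012),t(632,484,.012)]
C=[t(209,355,.132),t(558,402,.132),t(548,472,.132),t(199,428,.132)]
for n,L in(("strip",S),("near",N),("case FL FR NR NL",C)):
    print(n,np.round(L,4).tolist())
    d=L[0]-L[1];print(np.linalg.norm(d),np.degrees(np.arctan2(-d[0],d[1])))
print("scene case far bottom R,L", s(210,180,.012),s(465,242,.012)," near-top L", s(483,90,.132), "farTop",s(463,117,.132),s(198,63,.132))
print("scene strip", s(20,370,.032),s(558,412,.032),s(52,355,.032),s(555,397,.032))
# board frame
a=np.arctan2(-(N[0]-N[1])[0],(N[0]-N[1])[1]); print("yaw near",np.degrees(a))
print("near mid to far mid", np.linalg.norm((N[0]+N[1])/2-(S[0]+S[1])/2))
# bystanders
for n,u,v in(("candle foot",237,154),("tin top",453,170),("fig",236,216),("cup",181,290),("ash",441,295),("vase",447,118)):
    print(n,ray("top",u,v,.1 if n=="tin top" else .02))
E
```

```text
strip [[0.7066, 0.1678], [0.7692, -0.1867], [0.7503, -0.1882], [0.688, 0.1644]]
0.35991942329051757 10.020926200405645
near [[0.4147, 0.1129], [0.4714, -0.2346]]
0.3521436138754122 9.259557966173636
case FL FR NR NL [[0.5362, 0.0539], [0.5129, -0.163], [0.4694, -0.1572], [0.4907, 0.0588]]
0.21813667520973437 -6.130734105932105
scene case far bottom R,L [ 0.51080364 -0.15994222] [0.53017775 0.05483754]  near-top L [0.503845   0.06193631] farTop [0.54022027 0.05802834] [ 0.5257927  -0.14994305]
scene strip [ 0.76524222 -0.18321326] [0.70371008 0.1695066 ] [ 0.74607493 -0.16964224] [0.69098385 0.16428969]
yaw near 9.259557966173636
near mid to far mid 0.2992615543820053
candle foot [0.65325342 0.24753052 0.02      ]
tin top [ 0.61114239 -0.31903797  0.1       ]
fig [0.48376486 0.24293182 0.02      ]
cup [0.28372696 0.3796426  0.02      ]
ash [ 0.28871225 -0.30910157  0.02      ]
vase [ 0.77072975 -0.32666955  0.02      ]
```

Measured: board yaw ≈ 9.9°, centre ≈ (0.590, −0.035). Sizes check out at 360 × 299 mm. The case is at ≈ (0.503, −0.052) with yaw ≈ −6.1°, length 218 mm. Next I'll work out the approach.

```bash
cat >> h.py <<'E'
from scipy.spatial.transform import Rotation as Ro
def plan(target,yawz):
    """turn about world z so tool z has angle yawz(deg), then shift in the (turned) level tool axes"""
    o=sensors.get_obs();R=Ro.from_euler('xyz',o['tcp_rot'],degrees=True).as_matrix()
    zt=np.array([np.cos(np.radians(yawz)),np.sin(np.radians(yawz)),0]);xt=np.array([0,0,-1.])
    T=np.c_[xt,np.cross(zt,xt),zt]
    print("q",np.round(o['q'],1),"turn",np.round(Ro.from_matrix(R.T@T).as_rotvec(degrees=True),2),"shift",np.round(T.T@(np.array(target)-o['ee_pos'])*1000,1))
    print("pos",o['ee_pos'],"t",o['time'])
E
python3 -c "
from h import *
plan([.43,-.045,.2],84)"
```

```text
q [67.3  5.  10.  95.1 -0.  90. ] turn [-1.674e+01 -7.000e-02 -1.000e-02] shift [  30.6 -274.  -526.3]
pos [0.21248581 0.50707527 0.23063249] t 0.1
```

Call:
{"op": "carry_out", "data": {
  "increments": [
    [-8.4, 0, 0, 0, 0, 0, 100],
    [-8.4, 0, 0, 0, 0, 0, 100],
    [0, 0, 0, 0, -24, -46, 100],
    [0, 0, 0, 0, -24, -46, 100],
    [0, 0, 0, 0, -24, -46, 100],
    [0, 0, 0, 0, -24, -46, 100],
    [0, 0, 0, 0, -24, -46, 100],
    [0, 0, 0, 0, -24, -46, 100],
    [0, 0, 0, 0, -24, -46, 100],
    [0, 0, 0, 0, -24, -46, 100],
    [0, 0, 0, 0, -24, -46, 100],
    [0, 0, 0, 0, -24, -46, 100]
  ]
}}

```text
time: 1.6
ee_pos: [0.4039, 0.0232, 0.2312]
tcp_rot: [-55.1, 90.0, 29.0]
wrist_force: [1.2, -0.4, 0.1]
opening: 0.0856
```

```bash
python3 -c "
from h import *
plan([.435,-.045,.106],83.9)"
```

```text
q [  3.3 -14.7  -8.3  96.4   0.    9.2] turn [0.16 0.01 0.01] shift [125.2 -38.1 -64.5]
pos [0.40393768 0.02319445 0.23116324] t 1.6
```

Call:
{"op": "carry_out", "data": {
  "increments": [
    [0, 0, 0, 0, -13, -32, 100],
    [0, 0, 0, 0, -13, -32, 100],
    [0, 0, 0, 42, -6, 0, 100],
    [0, 0, 0, 42, -6, 0, 100],
    [0, 0, 0, 41, 0, 0, 100],
    [0, 0, 0, 0, 0, 0, 100]
  ]
}}

```text
time: 2.35
ee_pos: [0.4329, -0.0425, 0.1036]
tcp_rot: [90.3, 89.7, 174.3]
wrist_force: [-0.3, 0.5, 1.4]
opening: 0.0859
```

```bash
python3 - <<'E'
from h import *
plan([.55,-.06,.106],83.9)
im=vision.camera("scene")[:,:,::-1]
cv2.imwrite("pics/s1.png",cv2.resize(im[100:290,180:440],None,fx=3,fy=3))
E
```

```text
q [ -5.6 -11.1 -19.5  82.    0.    0.3] turn [ 0.16 -0.   -0.32] shift [  -2.4 -118.3   -4.9]
pos [ 0.43290333 -0.04252375  0.10363687] t 2.35
```

View pics/s1.png

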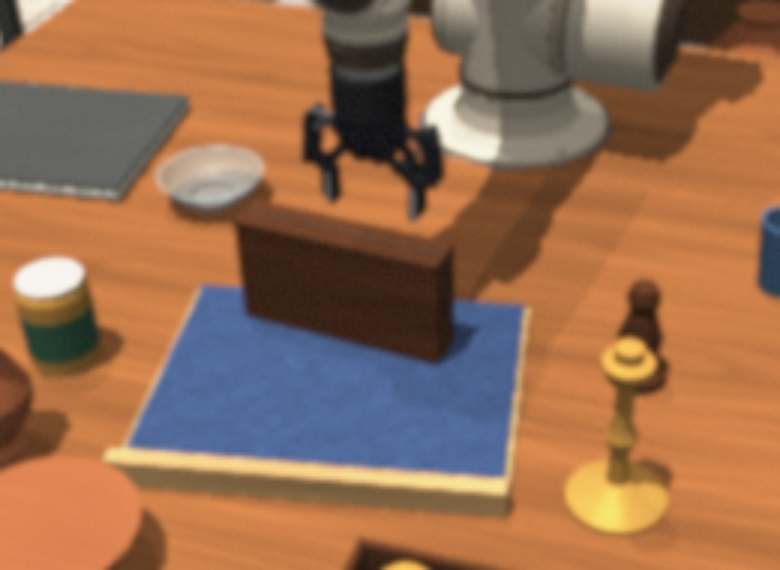

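The hand is level behind the case, with both fingers below its top edge. Pushing now.

Call:
{"op": "carry_out", "data": {
  "increments": [
    [0, 0, 0, 0, -15, -3, 100],
    [0, 0, 0, 0, -12, -2, 100],
    [0, 0, 0, 0, -9, 0, 100],
    [0, 0, 0, 0, -9, 0, 100],
    [0, 0, 0, 0, -9, 0, 100],
    [0, 0, 0, 0, -9, 0, 100],
    [0, 0, 0, 0, -9, 0, 100],
    [0, 0, 0, 0, -9, 0, 100]
  ]
}}

```text
time: 3.4
ee_pos: [0.5156, -0.056, 0.1062]
tcp_rot: [-59.2, 90.0, 24.8]
wrist_force: [0.6, -0.3, -0.4]
opening: 0.0853
```

```bash
python3 - <<'E'
from h import *
im=vision.camera("scene")[:,:,::-1]
cv2.imwrite("pics/s2.png",cv2.resize(im[100:290,180:440],None,fx=3,fy=3))
E
```

```text
(no output)
```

View pics/s2.png

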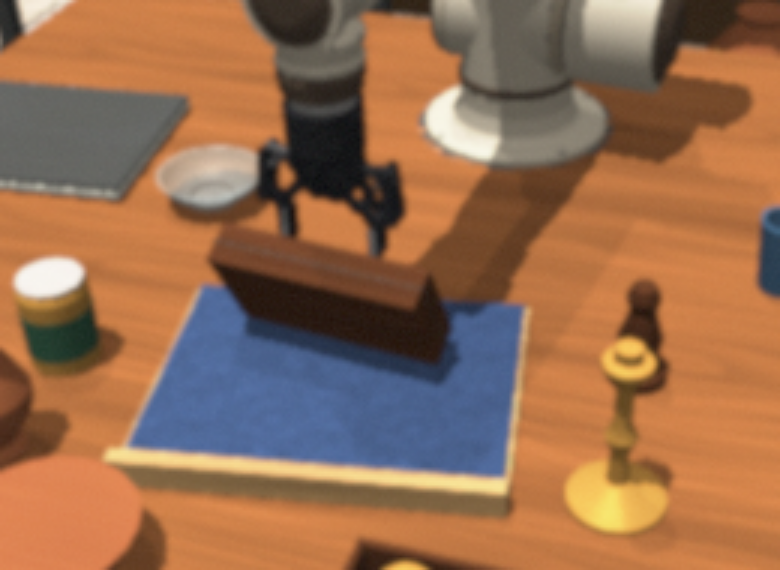

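The case is tilted about 25° and seems to be near or past its balance point. I'll push a little more and let it fall.

Call:
{"op": "carry_out", "data": {
  "increments": [
    [0, 0, 0, 0, -9, 0, 100],
    [0, 0, 0, 0, -6, 0, 100],
    [0, 0, 0, 0, 0, 0, 100],
    [0, 0, 0, 0, 0, 0, 100]
  ]
}}

```text
time: 3.95
ee_pos: [0.5297, -0.0576, 0.1062]
tcp_rot: [87.3, 90.0, 171.4]
wrist_force: [-0.4, 0.0, 1.0]
opening: 0.0853
```

```bash
python3 - <<'E'
from h import *
im=vision.camera("scene")[:,:,::-1]
cv2.imwrite("pics/s3.png",cv2.resize(im[100:290,180:440],None,fx=3,fy=3))
im=vision.camera("top")[:,:,::-1]
cv2.imwrite("pics/t3.png",cv2.resize(im[105:255,255:425],None,fx=4,fy=4,interpolation=cv2.INTER_CUBIC))
E
```

```text
(no output)
```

View pics/s3.png

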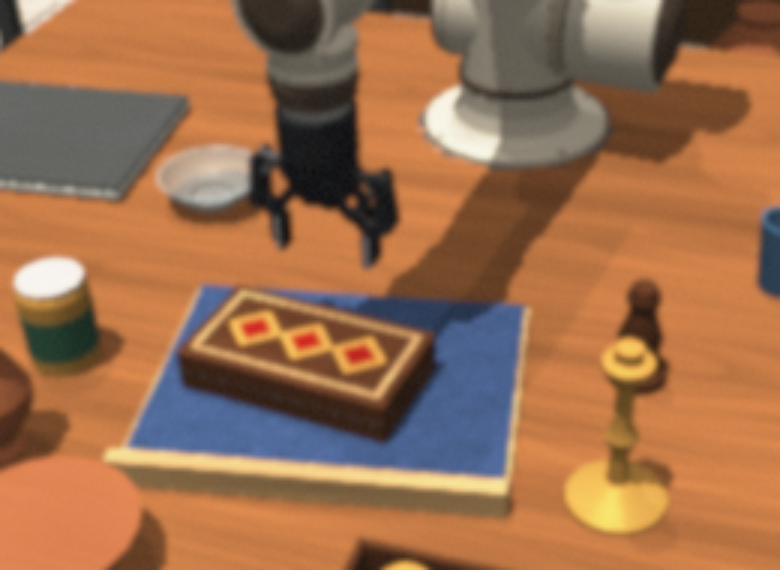

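View pics/t3.png

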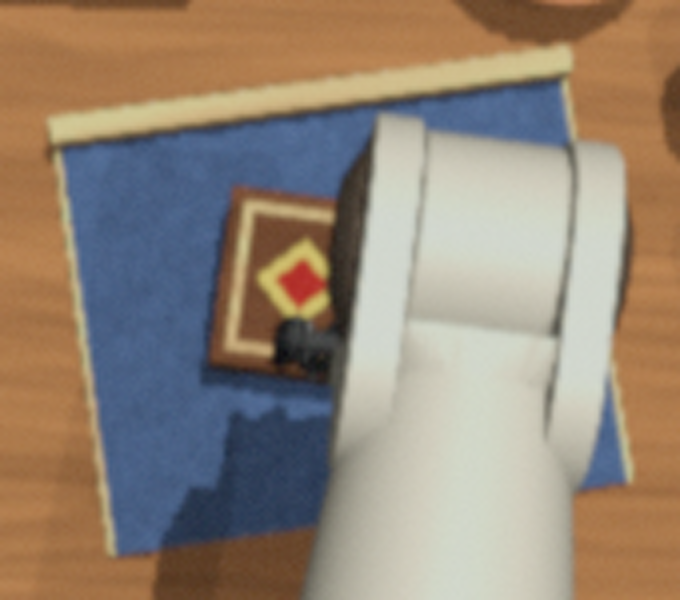

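The case lies flat with the inlaid face up. In the scene crop its top-face corners are about (240,290), (182,352), (387,412) and (433,346).

```bash
python3 - <<'E'
from h import *
s=lambda x,y:ray("scene",180+x/3-.33,100+y/3-.33,.057)[:2]
for p in((240,290),(182,352),(387,412),(433,346)):print(s(*p))
t=lambda x,y:ray("top",255+x/4-.375,105+y/4-.375,.057)[:2]
print("FL,NL",t(232,186),t(209,366))
plan([.475,-.055,.106],83.9)
E
```

```text
[ 0.52847795 -0.15540787]
[ 0.63705956 -0.1670426 ]
[0.66511345 0.0481365 ]
[0.56289871 0.05973427]
FL,NL [0.65923889 0.04184977] [0.53843133 0.05379928]
q [-6.2  2.  -6.9 81.1 -0.  -0.3] turn [ 0.16 -0.    0.  ] shift [ 0.3 54.7 -3.3]
pos [ 0.52968769 -0.05756147  0.10634462] t 4.05
```

Call:
{"op": "carry_out", "data": {
  "increments": [
    [0, 0, 0, 0, 28, -8, 100],
    [0, 0, 0, 0, 28, -8, 100],
    [-8, 0, 0, 0, 0, 0, 100],
    [-8, 0, 0, 0, 0, 0, 100],
    [0, 0, 0, 0, 0, 0, 100]
  ]
}}

```text
time: 4.68
ee_pos: [0.4724, -0.0677, 0.1065]
tcp_rot: [-107.2, 90.0, -7.2]
wrist_force: [-1.0, -1.4, -0.1]
opening: 0.0852
```

```bash
python3 - <<'E'
from h import *
plan([.471,-.078,.022],99.9)
im=vision.camera("top")[:,:,::-1]
cv2.imwrite("pics/t4.png",cv2.resize(im[105:255,255:425],None,fx=4,fy=4,interpolation=cv2.INTER_CUBIC))
E
```

```text
q [ -8.2  -5.6 -14.3  81.3   0.  -18.2] turn [ 0.11 -0.01  0.02] shift [84.5  3.1 -9.9]
pos [ 0.47236956 -0.0677084   0.10645551] t 4.675
```

View pics/t4.png

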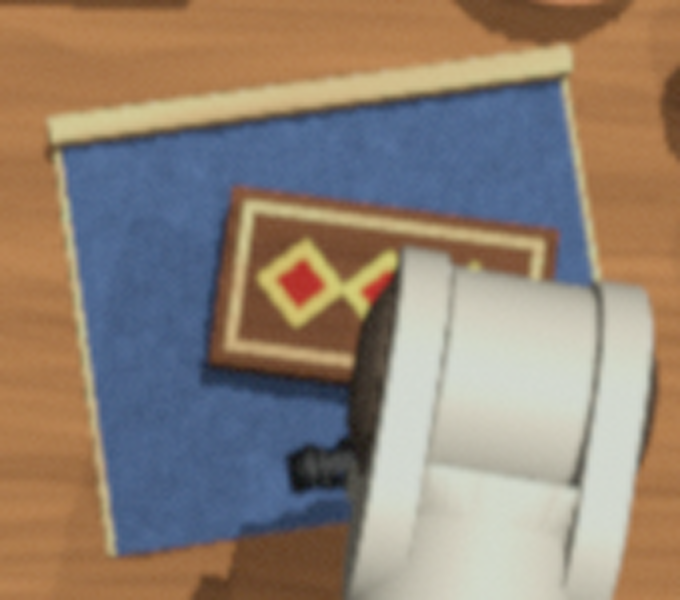

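The case is clear of the hand, with its far corners at crop pixels (233,187) and (557,230). Its near edge is about 50 mm ahead of the fingers. I'll go down behind it and push along board x.

Call:
{"op": "carry_out", "data": {
  "increments": [
    [0, 0, 0, 28, 4, -4, 100],
    [0, 0, 0, 28, 4, -4, 100],
    [0, 0, 0, 28, 0, -2, 100],
    [0, 0, 0, 0, -10, 0, 100],
    [0, 0, 0, 0, -10, 0, 100],
    [0, 0, 0, 0, -9, 0, 100],
    [0, 0, 0, 0, -9, 0, 100],
    [0, 0, 0, 0, -9, 0, 100],
    [0, 0, 0, 0, -9, 0, 100],
    [0, 0, 0, 0, 0, 0, 100]
  ]
}}

```text
time: 5.98
ee_pos: [0.5221, -0.0691, 0.0224]
tcp_rot: [-144.2, 90.0, -44.2]
wrist_force: [0.1, 0.7, -0.4]
opening: 0.085
```

```bash
python3 - <<'E'
from h import *
plan([.5905,-.0567,.022],99.9)
im=vision.camera("scene")[:,:,::-1]
cv2.imwrite("pics/s5.png",cv2.resize(im[100:290,180:440],None,fx=3,fy=3))
E
```

```text
q [ -7.5   3.1 -15.1  71.8  -0.  -17.6] turn [ 0.16 -0.    0.  ] shift [  0.4 -69.5   0.4]
pos [ 0.52209651 -0.06909412  0.02243913] t 5.975
```

View pics/s5.png

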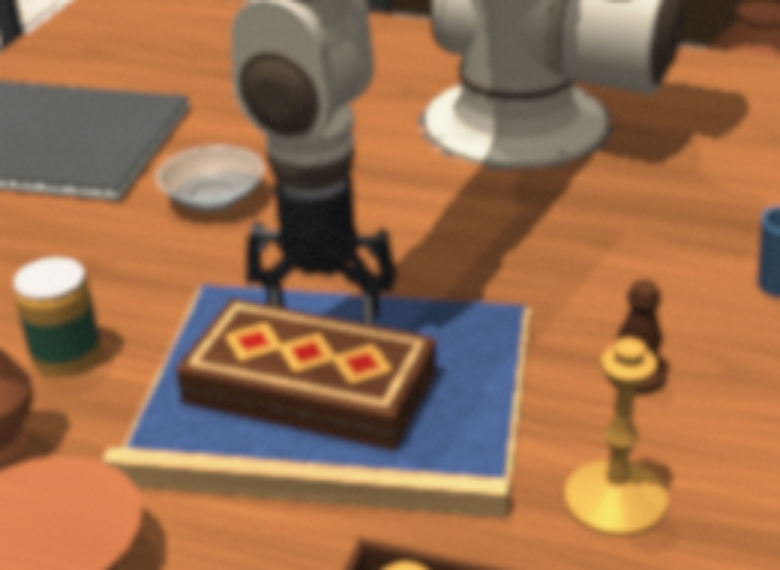

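The case has started turning square (right end moving ahead) and stays on the felt. I'll keep pushing.

Call:
{"op": "carry_out", "data": {
  "increments": [
    [0, 0, 0, 0, -8, 0, 100],
    [0, 0, 0, 0, -8, 0, 100],
    [0, 0, 0, 0, -8, 0, 100],
    [0, 0, 0, 0, -8, 0, 100],
    [0, 0, 0, 0, -8, 0, 100],
    [0, 0, 0, 0, -8, 0, 100],
    [0, 0, 0, 0, 0, 0, 100]
  ]
}}

```text
time: 6.9
ee_pos: [0.5691, -0.0607, 0.0223]
tcp_rot: [-58.4, 90.0, 41.6]
wrist_force: [0.2, 0.6, 0.4]
opening: 0.0853
```

```bash
python3 - <<'E'
from h import *
plan([.5905,-.0567,.022],99.9)
im=vision.camera("scene")[:,:,::-1]
cv2.imwrite("pics/s6.png",cv2.resize(im[100:290,180:440],None,fx=3,fy=3))
im=vision.camera("top")[:,:,::-1]
cv2.imwrite("pics/t6.png",cv2.resize(im[105:255,255:425],None,fx=4,fy=4,interpolation=cv2.INTER_CUBIC))
E
```

```text
q [ -6.1   9.2  -8.5  72.3   0.  -16.2] turn [0.17 0.01 0.02] shift [  0.3 -21.8   0.2]
pos [ 0.5690924  -0.06067732  0.02230444] t 6.9
```

View pics/s6.png

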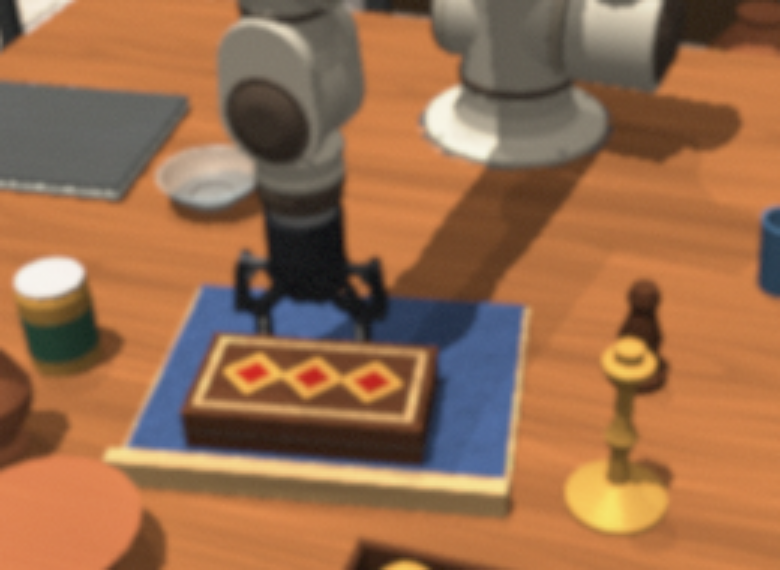

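View pics/t6.png

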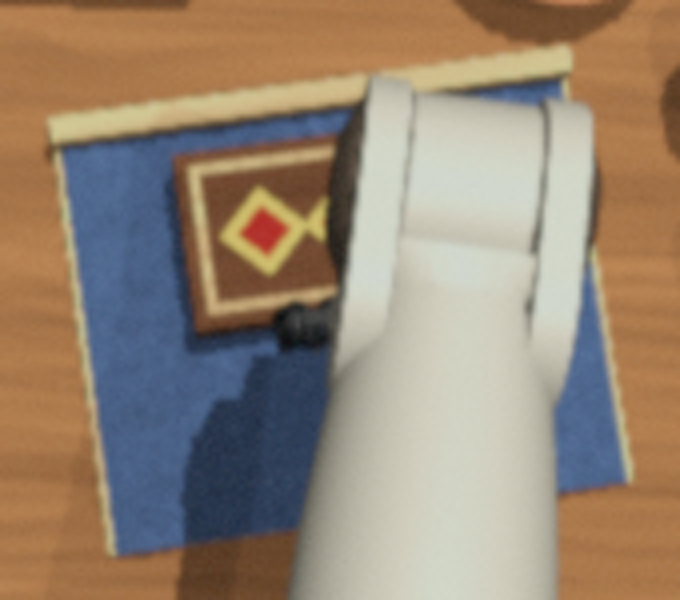

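The case is nearly parallel to the strip. Its far-left top corner is at crop (173,157) and its near-left at (195,335). Next is the remaining gap.

```bash
python3 - <<'E'
from h import *
t=lambda x,y,z=.057:ray("top",255+x/4-.375,105+y/4-.375,z)[:2]
s=lambda x,y:ray("scene",180+x/3-.33,100+y/3-.33,.057)[:2]
a=np.radians(9.95);c=np.array([.5905,-.035])
B=lambda p:(np.array([[np.cos(a),np.sin(a)],[-np.sin(a),np.cos(a)]])@(p-c)*1000).round(1)
print("FL NL",B(t(173,157)),B(t(195,335)),"scene FR FL NR NL",[B(s(*p)) for p in((186,412),(424,428),(215,336),(437,347))])
print("strip near edge",B(t(572,76,.032)),B(t(52,147,.032)),"tcp",B(sensors.get_obs()['ee_pos'][:2]))
E
```

```text
FL NL [106.1  99.8] [-14.3 102.6] scene FR FL NR NL [array([ 107., -110.]), array([105.4, 104.5]), array([  -4.6, -113.2]), array([ -9.7, 102. ])]
strip near edge [ 128.2 -178. ] [130.4 179.5] tcp [-25.7 -21.4]
```

About 25 mm is left. I'll push 20 mm, then creep on while watching the force.

Call:
{"op": "carry_out", "data": {
  "increments": [
    [0, 0, 0, 0, -5, 0, 100],
    [0, 0, 0, 0, -5, 0, 100],
    [0, 0, 0, 0, -5, 0, 100],
    [0, 0, 0, 0, -4, 0, 100],
    [0, 0, 0, 0, -2, 0, 100],
    [0, 0, 0, 0, 0, 0, 100]
  ]
}}

```text
time: 7.75
ee_pos: [0.5885, -0.0571, 0.0223]
tcp_rot: [80.9, 89.9, -179.0]
wrist_force: [-6.4, -0.9, 2.6]
opening: 0.0858
```

Call:
{"op": "carry_out", "data": {
  "increments": [
    [0, 0, 0, 0, -2, 0, 100],
    [0, 0, 0, 0, -1, 0, 100]
  ]
}}

```text
time: 8.0
ee_pos: [0.5911, -0.0566, 0.0223]
tcp_rot: [81.9, 89.9, -178.0]
wrist_force: [-8.1, -1.0, 4.0]
opening: 0.0857
```

Call:
{"op": "carry_out", "data": {
  "increments": [
    [0, 0, 0, 0, -2, 0, 100],
    [0, 0, 0, 0, 0, 0, 100]
  ]
}}

```text
time: 8.25
ee_pos: [0.5933, -0.0562, 0.0223]
tcp_rot: [81.3, 89.9, -178.6]
wrist_force: [-7.1, -1.7, 2.6]
opening: 0.0853
```

```bash
python3 - <<'E'
from h import *
o=sensors.get_obs();print(o['ee_pos'],o['wrist_force'],o['torque'])
im=vision.camera("scene")[:,:,::-1]
cv2.imwrite("pics/s7.png",cv2.resize(im[180:280,210:390],None,fx=4,fy=4,interpolation=cv2.INTER_CUBIC))
E
```

```text
[ 0.59334394 -0.05622746  0.02229225] [-7.09597657 -1.67507505  2.60241869] [-0.18576169  1.17377531  0.08429122]
```

View pics/s7.png

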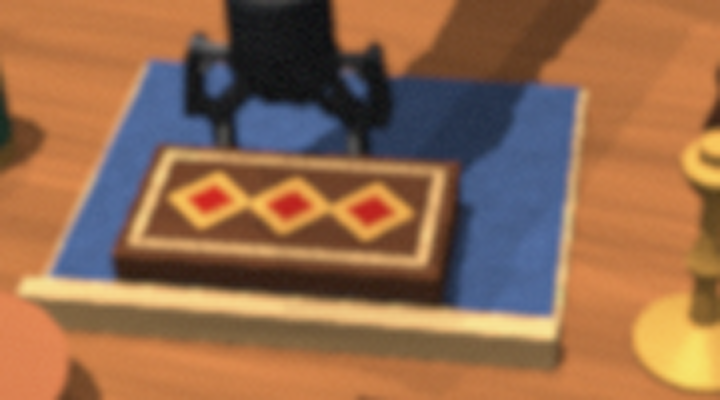

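The case is close to the strip, and 7–8 N looks like plain sliding friction. Continuing in small steps.

Call:
{"op": "carry_out", "data": {
  "increments": [
    [0, 0, 0, 0, -1, 0, 100],
    [0, 0, 0, 0, -1, 0, 100]
  ]
}}

```text
time: 8.55
ee_pos: [0.5942, -0.056, 0.0223]
tcp_rot: [85.3, 89.8, -174.6]
wrist_force: [-15.9, -1.9, 9.7]
opening: 0.0851
```

Call:
{"op": "carry_out", "data": {
  "increments": [
    [0, 0, 0, 0, -1, 0, 100],
    [0, 0, 0, 0, -1, 0, 100]
  ]
}}

```text
time: 8.8
ee_pos: [0.5943, -0.0558, 0.0223]
tcp_rot: [84.7, 89.6, -175.3]
wrist_force: [-26.5, -2.6, 16.2]
opening: 0.0853
```

Call:
{"op": "carry_out", "data": {
  "increments": [
    [0, 0, 0, 0, -1, 0, 100],
    [0, 0, 0, 0, 0, 0, 100]
  ]
}}

```text
time: 9.05
ee_pos: [0.5943, -0.0557, 0.0223]
tcp_rot: [84.5, 89.5, -175.5]
wrist_force: [-28.7, -2.4, 17.7]
opening: 0.0854
```

The force climbed to 29 N with the hand stopped, so the case is against the strip. I'll back off straight, then rise and pull back for a look.

Call:
{"op": "carry_out", "data": {
  "increments": [
    [0, 0, 0, 0, 4, 0, 100],
    [0, 0, 0, 0, 8, 0, 100],
    [0, 0, 0, 0, 20, 0, 100],
    [0, 0, 0, 0, 30, 0, 100],
    [0, 0, 0, -40, 30, 0, 100],
    [0, 0, 0, -50, 40, 0, 100],
    [0, 0, 0, -50, 40, 0, 100],
    [0, 0, 0, 0, 0, 0, 100]
  ]
}}

```text
time: 10.05
ee_pos: [0.4319, -0.0857, 0.1644]
tcp_rot: [-110.8, 89.5, -10.8]
wrist_force: [1.3, 0.5, -1.1]
opening: 0.0856
```

```bash
python3 - <<'E'
from h import *
im=vision.camera("scene")[:,:,::-1]
cv2.imwrite("pics/s8.png",cv2.resize(im[180:280,210:390],None,fx=4,fy=4,interpolation=cv2.INTER_CUBIC))
im=vision.camera("top")[:,:,::-1]
cv2.imwrite("pics/t8.png",cv2.resize(im[105:255,255:425],None,fx=4,fy=4,interpolation=cv2.INTER_CUBIC))
E
```

```text
(no output)
```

View pics/s8.png

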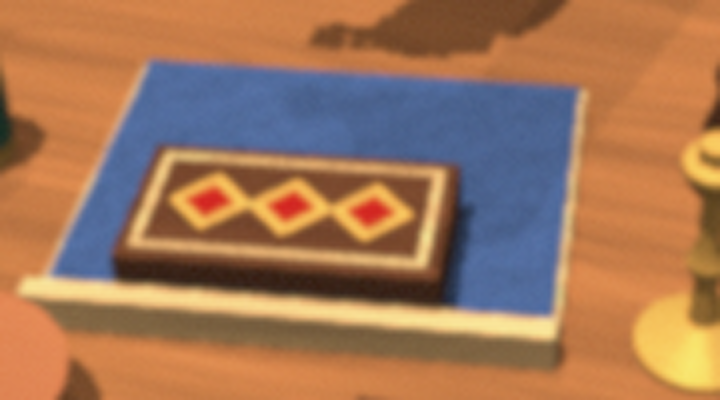

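View pics/t8.png

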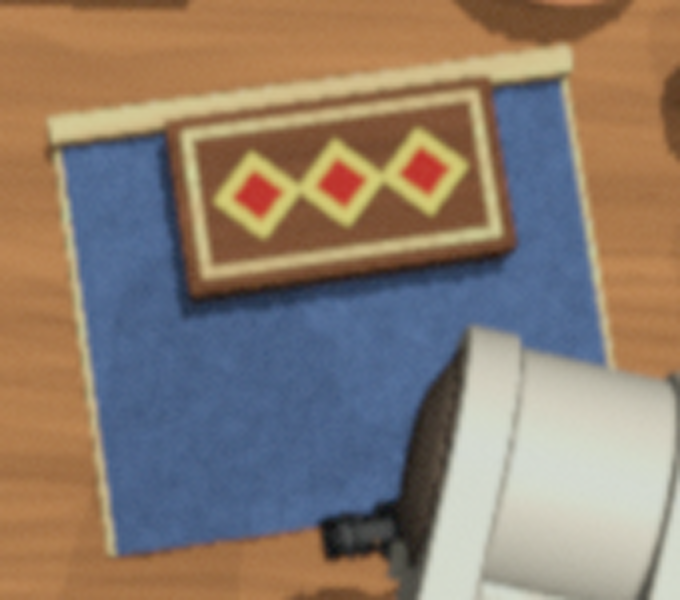

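The case lies flat, inlay up, against the strip: far edge (166,123)–(488,80), near edge (190,297)–(514,248) in the top crop. I'll check squareness and gap numerically.

```bash
python3 - <<'E'
from h import *
t=lambda x,y,z=.057:ray("top",255+x/4-.375,105+y/4-.375,z)[:2]
# board frame refit with strip near edge top as reference: strip corners & near board corners
S=[t(48,120,.032),t(570,45,.032),t(572,74,.032),t(52,147,.032)]
a0=[np.arctan2(-(p-q)[0],(p-q)[1]) for p,q in((S[0],S[1]),(S[3],S[2]))]
print("strip yaw",np.degrees(a0))
a=np.radians(9.95);c=np.array([.5905,-.035])
B=lambda p:(np.array([[np.cos(a),np.sin(a)],[-np.sin(a),np.cos(a)]])@(p-c)*1000).round(1)
print("FL FR NR NL",[B(t(*p)) for p in((166,123),(488,80),(514,248),(190,297))],"strip",[B(p) for p in S])
# inlay-based orientation: red diamonds centroid line
im=cv2.imread("pics/t8.png").astype(int)
m=((im[:,:,2]>150)&(im[:,:,1]<90)).astype(np.uint8)
n,_,st,ce=cv2.connectedComponentsWithStats(m)
C=[ce[i] for i in range(1,n) if st[i,4]>200];C.sort(key=lambda p:p[0]);print(np.round(C,1))
W=[t(x+.5,y+.5) for x,y in C];d=W[0]-W[-1];print("case yaw",np.degrees(np.arctan2(-d[0],d[1])),"centre",B(W[1]))
E
```

```text
strip yaw [10.0209262   9.81217214]
FL FR NR NL [array([129.6, 101.1]), array([ 127.6, -116.3]), array([  12.6, -115. ]), array([ 11.3, 102.2])] strip [array([149.4, 179.6]), array([ 149.8, -180.3]), array([ 129.6, -178.3]), array([130.4, 179.5])]
[[257.3 194.6]
 [340.6 182.6]
 [423.7 170.7]]
case yaw 9.951973171649234 centre [72.5 -8.3]
```

The diamonds' line gives a case yaw of 9.95°, and the strip reads 9.8–10.0°. The case centre is at board x 72.5 mm, and flush would be 72. The hand is clear, so I'm handing in.

```bash
python3 -c "
from workcell import sensors,job_done
o=sensors.get_obs();print(o['wrist_force'],o['time']);print(job_done())"
```

```text
[-0.41401353  0.79200933 -0.2211448 ] 10.15
the job is handed in; nothing more can be done
None
```

The case lies flat on the felt with its inlaid face up and its far edge against the strip. I handed the job in at about 10 s, and no verdict is reported.

I tipped the case with both open fingers near the top of the inlaid face, turned it square and slid it along the felt. The last push ended with the hand stopped at about 29 N horizontally (34 N with the upward part) before I backed off. That is above the roughly 20 N you gave for squaring, but well under the wrist limit.

**Last checks, from the top picture:**
- **Squareness:** the case yaw is 9.95°, against 9.8–10.0° measured for the strip.
- **Position:** the case centre is at board x 72.5 mm, where flush is 72 mm.
- **Ends of the far side:** they measured 129.6 mm and 127.6 mm by hand-picked corners, against the strip's face at 132 mm. The right one is close to the 127 mm limit. Pixel picking is only good to about 2 mm, and the strip's own face read 130 mm by the same method. The contact force and the matching yaw also indicate it is flush.
- **Hand:** it is raised and back from the case, with the wrist force near zero.
- **Other things on the counter:** the moves stayed clear of them, and those visible in the pictures looked unmoved. I did not measure them again at the end.

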